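# Lock the squeeze-tab cap on the tablet jar

### The arm

A 6-joint arm with a two-finger parallel gripper is mounted at the origin on a cart in front of the work surface, level with it; the furniture and walls round the work are solid. World frame = base frame: x ahead of the robot, y to its left, z up, the work surface at z = 0. Lengths are in m, angles in rad, forces in N, time in s.
With the tool pointing down it reaches from about 0.425 to 0.95 m from the base axis. Payload 3.5 kg.
Tool frame: the origin (TCP) lies between the finger pads; the fingertips stand 14 mm ahead of it and the grasp point (between the pads) lies 5 mm behind it; z points along the fingers, y is the line along which they close (so a half turn about z gives the same grasp; the last joint's range is limited). The gripper opens to 85 mm and grips with 20 to 120 N. Pads are 22 mm wide; open, the fingers measure 114 mm over their backs; the gripper's body (76 mm by 85 mm) begins 54 mm behind the grasp point. The pads swing forward as they close: fully open they stand 13 mm farther back than shut.
Start: joints at [1.101, 0.286, 1.577, -0, 1.279, -0.15], TCP at [0.212, 0.641, 0.245] pointing down, gripper open.
Joint ranges: [-2.77, 2.77], [-0.9, 2.22], [0.21, 2.48], [-1.53, 4.67], [0.24, 2.81], [-2.84, 2.84]. Speed limits (rad/s): [2.79, 2.79, 3.14, 3.14, 3.14, 3.14].

### API

Orientations are given as a unit quaternion [x, y, z, w].
In Python, from plant import * gives the robot as it stands.
- The arm moves only by the tool step_arm, never from a script. Its argument "commands" is a list of rows, each an object of numbers: "gripper": the gripper's target within -1 to 1 (shut at 1, half-way at 0, fully open at -1); "x", "y", "z": the shift along the tool's x, y, z in mm; "spin": the turn about the tool's z in degrees. A call has exactly 10 rows; each row shifts and turns the commanded pose from where the row before left it, along the tool's axes as they then stand; what a row does not reach is not made up. A row lasts 1/10 s, in which the tool goes at most 50 mm and 8.59 degrees, less where a joint would pass 70% of its speed; a pose out of reach is approached as far as the arm can. A call with a gripper value outside its range is refused whole. The fingers move at their own pace and stop on an object; "force" is the grip in N (left out, the last holds). Time passes only in rows, so rows that do not move let the fingers close, or fill a call up. It gives the time, the measured TCP pose, the force, the opening and the grip force at its end, in the units of the state.
- get_state(): the state, without advancing time (a new reading comes with each control period).
- read_camera(name): name is "scene" or "top"; returns a dict with "color" (400x640x3 uint8, red, green, blue), "z_map" (400x640 float32, m along the optical axis (not along the pixel's ray), 0 where there is no reading), "fx", "fy", "cx", "cy" (pixels), "eye" and "attitude" of the camera in the world. Camera axes: x right, y up, looking along -z (the intrinsics and any distortion apply to the point x, -y, -z); pixel columns grow to the right and rows downward; lengths in m; the calibration is good to about 2 mm. A picture is of the moment at which its call begins.
- sign_off(): hands the job in; it is judged then, once.
The state is a dict: "time": time; "qpos": joint angles; "dq": joint speeds; "joint_efforts": joint torques, N m; "eef_pos": TCP position; "tcp_rot": TCP orientation; "contact_force": force on the tool from outside, world axes, zero at the start; "wrist_torque": the same for the moment, N m; "opening": opening from 0.0 (shut) to 1.0 (fully open); "finger_force": force on a finger pad.
Only numpy, scipy, OpenCV 4.12 (cv2) and the standard library are available. Lean on these libraries where they do the work, as an engineer would, in place of code of your own. Each camera call takes 0.05 s, during which the arm holds its last target. There are 200 camera calls.

### The job

Close the white dishwasher-tablet jar with its child-proof cap: take the cap by its two tabs, set it fully down into the jar's mouth, and with the tabs kept squeezed turn it clockwise (seen from above) until it meets its stop. Then let go, so that both tabs spring out and lock the cap. Be gentle, do not force the cap against the jar, and leave the other things on the worktop where they are.

Things in the scene. Friction and masses are not known exactly. Their poses are not given: they have to be found in the camera images.
- cap_mid (a point): Loose grey cap, 60 mm high, 0.1 kg, upright on the worktop. Point on its axis half-way up, 30 mm above its underside; z up. A round plug (30 mm across, up to 16 mm above the underside), a flange (50 mm across, 16 to 20 mm), above it two upright tabs facing +y and -y. Same after half a turn. Seated in the jar, this point is 14 mm above the rim.
- cap_lugs (a point): Point on the cap's axis 3 mm above its underside, at the level of its two lugs, which point along the cap's +x and -x: 10 mm wide, 6 mm high, 44 mm over both.
- cap_tabs (a point): Point on the cap's axis mid-height of the tabs, 42 mm above its underside. Tabs: flat, 24 mm wide along x, 5 mm thick, 24.5 to 60 mm above the underside; 48 mm over their outer faces when free, 38 mm fully squeezed. Below each a tooth, 9 mm wide, 20.5 to 24.5 mm above the underside, sticks out 6 mm farther: 60 mm over both teeth free, 50 mm squeezed.
- tab_left (a joint): Inward travel of the +y tab: 0 = free and out, 0.005 m = squeezed fully. Its spring pushes back with about 1 N at 0 and 7 N at 0.005. Reads about 0 when the tooth is out in a notch, over 0.003 while the ring holds it in.
- tab_right (a joint): The same for the -y tab.
- jar_mouth (a point): White jar fixed to the worktop, 96 mm across, rim 105 mm high. Point at the centre of the mouth in the plane of the rim, on which the cap's flange rests; z up. The mouth is 33 mm wide with two gaps towards +x and -x (13 mm wide at the mouth, flaring outwards, over 50 mm over both) through which the lugs pass. The jar bears 20 N of push or twist from the cap, not more.
- jar_ledge (a point): Point on the jar's axis 8 mm below the rim: underside of the ledge that the gaps cut through. With the cap fully down its lugs are below it and can turn clockwise only (from above), until they meet stiffly sprung stops (8 Nm/rad). The angle from gaps to stops differs from jar to jar, 0.70 to 1.40 rad; it is not measured and must be felt or seen at the notches.
- jar_ring_top (a point): Point on the jar's axis 8 mm above the rim: top of the metal ring on the rim, 53 mm wide inside, 67 mm outside. Teeth go down inside it only when squeezed. It has two opposite notches about 14 mm wide, into which the teeth spring out when the lugs are at (or within about 0.05 rad of) their stops.
- bowl: Small white bowl, 105 mm across, 51 mm high, origin under its centre; to be left alone.
- shaker: Salt shaker, 44 mm across, 90 mm high, origin under its centre; to be left alone.
- mug: White mug, 89x120x98 mm, origin under its centre; to be left alone.
- soap: Green bar of soap, 40x58x22 mm, origin under its centre; to be left alone.
There are look-alikes about, which are no part of the job. What is shaped like the part that bears cap_mid but blue or yellow is not meant.

How it is judged:
On the way, in this order (a step that is already met when the one before it is completed fails the run):
1. the cap is lifted well clear of the worktop (height (world z) of cap_mid above 0.07 m), for 0.1 s.
2. the cap is down in the mouth, lugs through the gaps, tabs squeezed (horizontal distance between cap_mid and jar_mouth below 0.004 m and z of cap_mid in the frame of jar_mouth below 0.0165 m and value of joint each of tab_left, tab_right above 0.003 m), for 0.1 s.
3. the cap has been turned more than 0.5 rad from the gaps with both tabs squeezed (angle between the x axis of cap_mid and the x axis of jar_mouth, either way round above 0.5 rad and horizontal distance between cap_mid and jar_mouth below 0.004 m and z of cap_mid in the frame of jar_mouth below 0.0175 m and value of joint each of tab_left, tab_right above 0.003 m), for 0.1 s.
At the end, for the whole second after the job is handed in: The cap rests upright in the jar's mouth, within 4 mm of its axis and 2.5 mm of fully down, turned clockwise more than 0.6 rad from the gaps to its stop, both tabs sprung out into the notches (less than 1.5 mm of inward travel left), released and at rest (horizontal distance between cap_mid and jar_mouth below 0.004 m and z of cap_mid in the frame of jar_mouth below 0.0165 m and angle between cap_mid's own z axis and vertical below 0.08 rad and angle between the x axis of cap_mid and the x axis of jar_mouth, either way round above 0.6 rad and value of joint each of tab_left, tab_right below 0.0015 m and linear speed of cap below 0.01 m/s); the robot touches nothing.
It fails at once if the cap is forced against the jar with more than 20 N (contact force between cap and jar above 20 N).
It fails at once if a bystander is moved more than 15 mm (distance of any of bowl, shaker, mug, soap from where it was at the start of the episode above 0.015 m).
It also fails if it takes over 64 s, if anything falls off the work surface, if the arm or the gripper's body presses on something with over 40 N, if the wrist force passes 120 N, or if a joint passes its speed limit or range.

## Working session

There is one attempt and no reset: what is moved stays moved. The work goes in short steps, Python scripts to look and compute and a tool call to move; the robot and the scene stay as the last step left them, time stands still between calls to the robot, and variables do not carry over. Pictures are saved under pics/ and viewed, at most 10 in all, crops included, and the job is handed in when it is done.

Besides the shell and the picture viewer there is one more tool, called in YAML: its name, and indented under it one key for each argument. step_arm: Moves the arm, as the interface text tells. Its arguments: {"type":"object","properties":{"commands":{"type":"array"},"force":{"type":"number"}},"required":["commands"]}

```bash
mkdir -p pics; cat > h.py <<'E'
from plant import *
import numpy as np, cv2
from scipy.spatial.transform import Rotation as R
def rot(c):
    a=np.array(c["attitude"]); return a if a.shape==(3,3) else R.from_quat(a).as_matrix()
def pts(c):
    z=c["z_map"]; v,u=np.mgrid[:z.shape[0],:z.shape[1]]
    p=np.stack([(u-c["cx"])/c["fx"]*z,-(v-c["cy"])/c["fy"]*z,-z],-1)
    return p@rot(c).T+np.array(c["eye"])
def save(im,n): cv2.imwrite("pics/"+n,cv2.cvtColor(im,cv2.COLOR_RGB2BGR))
E
python3 - <<'E'
from h import *
for n in("scene","top"):
    c=read_camera(n); save(c["color"],n+"0.png"); np.savez(n+"0.npz",**c)
    print({k:c[k] for k in c if k not in("color","z_map")})
print(get_state())
E
```

```text
{'fx': 415.5406108860759, 'fy': 415.5406108860759, 'cx': 309.98564366654296, 'cy': 199.35116250420202, 'eye': array([-0.09872582, -0.63997824,  0.73356477]), 'attitude': array([ 0.40852891, -0.17863901, -0.35922138,  0.81984891])}
{'fx': 487.7586696749773, 'fy': 487.7586696749773, 'cx': 316.99537053086226, 'cy': 206.41641331031298, 'eye': array([ 0.37992181, -0.09745638,  1.41461171]), 'attitude': array([-0.04356081,  0.0323591 ,  0.71039534, -0.70170778])}
{'time': 0.1, 'qpos': array([ 1.10103120e+00,  2.87130135e-01,  1.57802309e+00, -1.29830068e-05,
        1.27861387e+00, -1.49963651e-01]), 'dq': array([-0.00024855, -0.00038796, -0.00391238,  0.00054237, -0.00198479,
       -0.00066243]), 'joint_efforts': array([ 1.21856774e-03, -4.07297587e+01, -2.93698364e+01, -1.49353618e-04,
        3.43842716e-03,  4.61026417e-07]), 'eef_pos': array([0.2118984 , 0.64028343, 0.24405416]), 'tcp_rot': array([ 1.59218266e-01,  9.87242808e-01, -1.03733705e-03, -3.25607390e-04]), 'contact_force': array([ 0.52622404,  0.73059365, -0.388957  ]), 'wrist_torque': array([-0.0286098 , -0.07691773,  0.01811682]), 'finger_force': 0.0, 'opening': 1.0007925312550445}
```

View pics/scene0.png

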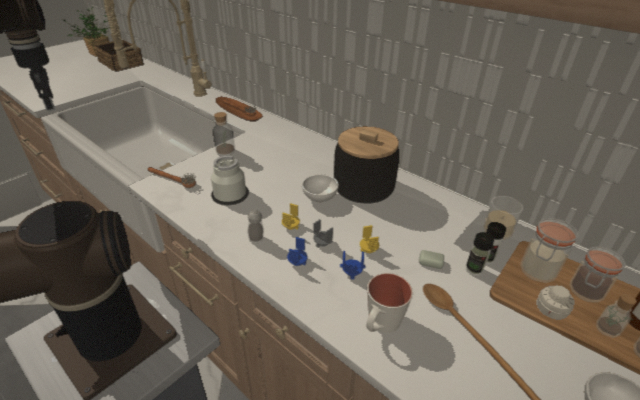

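View pics/top0.png

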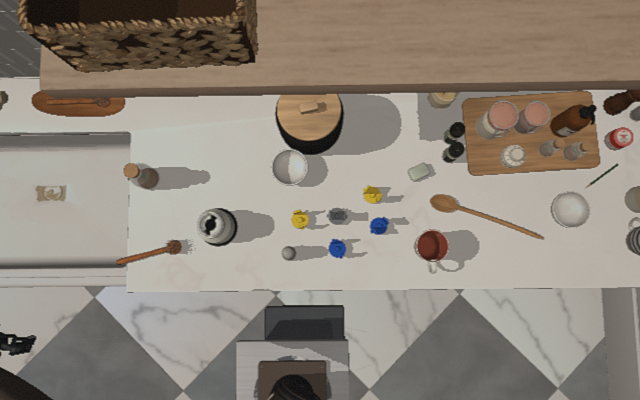

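Candidates for the cap in the scene view: grey (323,234), blue (298,254) and (353,264), yellow (291,218) and (369,241), and the grey shaker (256,226). By the description it is the grey one, at (339,215) in the top view. The white jar is at (228,180) in the scene view and (216,226) in the top view. Next I'll take one close crop and measure.

```bash
python3 - <<'E'
from h import *
t=dict(np.load("top0.npz")); s=dict(np.load("scene0.npz"))
up=lambda im,k:cv2.resize(im,None,fx=k,fy=k,interpolation=cv2.INTER_CUBIC)
a=up(t["color"][195:235,315:365],8); b=up(t["color"][201:251,191:241],6)
c=up(s["color"][210:255,300:350],8)[:300]; d=up(s["color"][150:210,203:253],6)
im=np.zeros((720,720,3),np.uint8)[:600]
def put(x,y,i):
    i=i[:600-y,:800-x]; im[y:y+i.shape[0],x:x+i.shape[1]]=i
put(0,0,a[:, :400]);put(410,0,b);put(0,310,up(s["color"][212:250,300:350],7));put(410,310,up(s["color"][153:201,203:253],6))
save(im,"crop1.png")
P=pts(t);Q=pts(s)
for n,p,(r0,r1,c0,c1) in(("top cap",P,(200,230,322,356)),("scene cap",Q,(215,252,305,340)),("top jar",P,(201,251,191,241)),("scene jar",Q,(150,210,203,253))):
    q=p[r0:r1,c0:c1].reshape(-1,3)
    h=np.histogram(q[:,2],np.arange(-.02,.15,.005)); print(n,dict(zip(np.round(h[1],3),h[0])))
    m=q[:,2]>.1 if 'jar' in n else q[:,2]>.05
    print(q[m].mean(0),q[m].min(0),q[m].max(0))
E
```

```text
top cap {np.float64(-0.02): np.int64(0), np.float64(-0.015): np.int64(0), np.float64(-0.01): np.int64(34), np.float64(-0.005): np.int64(343), np.float64(0.0): np.int64(344), np.float64(0.005): np.int64(38), np.float64(0.01): np.int64(5), np.float64(0.015): np.int64(82), np.float64(0.02): np.int64(95), np.float64(0.025): np.int64(31), np.float64(0.03): np.int64(4), np.float64(0.035): np.int64(3), np.float64(0.04): np.int64(2), np.float64(0.045): np.int64(3), np.float64(0.05): np.int64(6), np.float64(0.055): np.int64(13), np.float64(0.06): np.int64(15), np.float64(0.065): np.int64(1), np.float64(0.07): np.int64(0), np.float64(0.075): np.int64(0), np.float64(0.08): np.int64(0), np.float64(0.085): np.int64(0), np.float64(0.09): np.int64(0), np.float64(0.095): np.int64(0), np.float64(0.1): np.int64(0), np.float64(0.105): np.int64(0), np.float64(0.11): np.int64(0), np.float64(0.115): np.int64(0), np.float64(0.12): np.int64(0), np.float64(0.125): np.int64(0), np.float64(0.13): np.int64(0), np.float64(0.135): np.int64(0), np.float64(0.14): np.int64(0)}
[ 0.49852254 -0.13141687  0.09669367] [
[... 2930 characters left out ...]
np.int64(55), np.float64(0.055): np.int64(40), np.float64(0.06): np.int64(56), np.float64(0.065): np.int64(65), np.float64(0.07): np.int64(85), np.float64(0.075): np.int64(74), np.float64(0.08): np.int64(75), np.float64(0.085): np.int64(46), np.float64(0.09): np.int64(53), np.float64(0.095): np.int64(54), np.float64(0.1): np.int64(95), np.float64(0.105): np.int64(98), np.float64(0.11): np.int64(103), np.float64(0.115): np.int64(4), np.float64(0.12): np.int64(0), np.float64(0.125): np.int64(0), np.float64(0.13): np.int64(0), np.float64(0.135): np.int64(0), np.float64(0.14): np.int64(0)}
[0.45024888 0.18211999 0.13002031] [-0.09872582 -0.63997824  0.1000813 ] [0.50572305 0.2490689  0.73356477]
```

View pics/crop1.png

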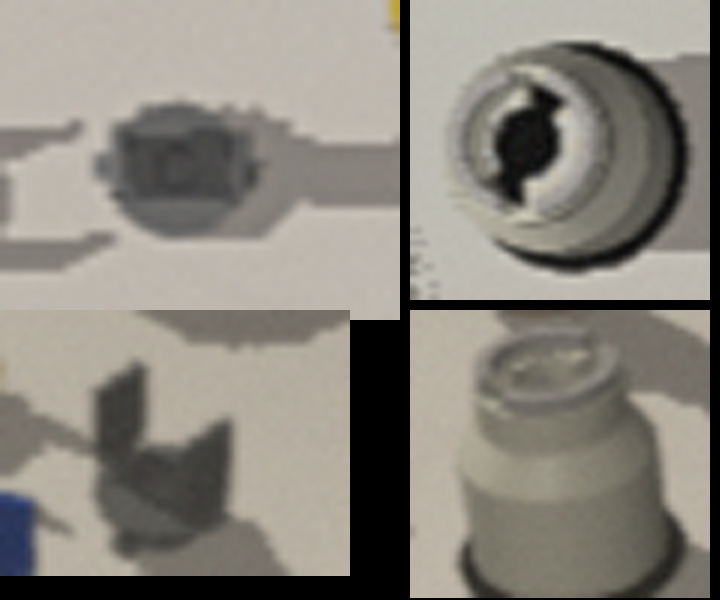

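The crop confirms the grey cap, with its tabs left and right in the top view, i.e. roughly along world y. The jar's dark keyhole mouth is at about crop (527,143), with its gaps running from (510,190) to (540,95).

```bash
cat >> h.py <<'E'
def ray(c,uv,z):
    uv=np.atleast_2d(uv).astype(float)
    d=np.c_[(uv[:,0]-c["cx"])/c["fx"],-(uv[:,1]-c["cy"])/c["fy"],-np.ones(len(uv))]@rot(c).T
    e=np.array(c["eye"]); return e+d*((z-e[2])/d[:,2])[:,None]
def avg(n,k):
    cs=[read_camera(n) for _ in range(k)]; c=dict(cs[0])
    c["color"]=np.mean([x["color"] for x in cs],0).astype(np.uint8)
    c["z_map"]=np.median([x["z_map"] for x in cs],0); return c
def pca(p):
    m=p.mean(0); w,v=np.linalg.eigh(np.cov((p-m).T)); d=v[:,-1]; return m,np.arctan2(d[1],d[0])%np.pi,np.sqrt(w)
E
python3 - <<'E'
from h import *
t=avg("top",8); s=avg("scene",8); np.savez("top1.npz",**t);np.savez("scene1.npz",**s)
P=pts(t);Q=pts(s)
def sel(p,c,b,z0,z1):
    m=np.zeros(p.shape[:2],bool); m[b[0]:b[1],b[2]:b[3]]=1
    return p[m&(p[...,2]>z0)&(p[...,2]<z1)]
for n,p,c,b in(("top",P,t,(200,230,322,356)),("scene",Q,s,(215,252,305,340))):
    q=sel(p,c,b,.032,.07)[:,:2]
    lab=cv2.kmeans(q.astype(np.float32),2,None,(3,50,1e-6),5,cv2.KMEANS_PP_CENTERS)
    cc=lab[2]; print(n,"tabs",len(q),cc,np.bincount(lab[1].ravel()),cc.mean(0),np.arctan2(*(cc[1]-cc[0])[::-1]))
    f=sel(p,c,b,.013,.026)[:,:2]; (x,y),r=cv2.minEnclosingCircle(f.astype(np.float32)); print(" flange",f.mean(0),x,y,r)
for n,p,c,b in(("top",P,t,(201,251,191,241)),("scene",Q,s,(150,210,203,253))):
    r=sel(p,c,b,.106,.125)
    (x,y),rr=cv2.minEnclosingCircle(r[:,:2].astype(np.float32)); print(n,"ring",len(r),r.mean(0),x,y,rr)
# dark mouth in top view
g=cv2.cvtColor(t["color"],cv2.COLOR_RGB2GRAY)
print(g[212:242,200:230])
for th in(50,70,90):
    m=np.zeros_like(g); m[211:240,203:226]=g[211:240,203:226]<th
    n,l,st,ce=cv2.connectedComponentsWithStats(m); i=1+np.argmax(st[1:,4])
    v,u=np.nonzero(l==i); w=ray(t,np.c_[u,v],.101)[:,:2]; print(th,st[i],pca(w))
E
```

```text
top tabs 43 [[ 0.50255394 -0.10869409]
 [ 0.5012167  -0.15207492]] [19 24] [ 0.5018853 -0.1303845] -1.601612
 flange [ 0.50231674 -0.1302506 ] 0.5031412243843079 -0.13029445707798004 0.028994500637054443
scene tabs 149 [[ 0.4993631  -0.10911809]
 [ 0.49667165 -0.15213895]] [71 78] [ 0.49801737 -0.13062853] -1.6332765
 flange [ 0.49230994 -0.12920693] 0.49981552362442017 -0.13228294253349304 0.027106037363409996
top ring 214 [0.47695557 0.21325763 0.11162162] 0.47680094838142395 0.21277327835559845 0.034745607525110245
scene ring 163 [0.4710844  0.21324479 0.11118514] 0.473142147064209 0.2144773304462433 0.03455114737153053
[[188 187 175 160 149 146 143 141 161 178 180 182 182 165 132 105  95  92
   88  88  90  90  91  92  85  60  34  21  14  25]
 [187 177 160 150 151 157 156 129 117 133 135 164 188 177 165 151 117  87
   83  86  88  90  91  92  93  84  66  51  32  16]
 [181 166 158 158 157 160 157 123 107 118 110 125 151 159 165 165 146 126
  102  81  83  90  92  92  94  95  85  72  60  39]
 [158 158 159 155 152 138 124 114 122 130 103  71  66 106 144 160 166 153
  125  96  81  84  9
[... 2951 characters left out ...]
 151 150 146 145 143 139 136
  133 130 128 126 121 108  96  93  95  94  78  48]
 [187 187 187 180 157 147 158 164 165 161 158 156 152 148 146 143 140 138
  137 131 127 115  99  95  95  95  93  78  46  20]
 [187 188 188 188 169 122 104 141 160 158 157 157 156 152 149 147 141 139
  137 120 100  93  95  95  93  78  48  28  17  27]]
50 [205 216  11  19 110] (array([0.47643904, 0.21273586]), np.float64(2.7563342770850308), array([0.00584298, 0.01207195]))
70 [205 215  11  20 136] (array([0.47597831, 0.21306259]), np.float64(2.776042235468404), array([0.00639115, 0.0133077 ]))
90 [203 215  13  20 142] (array([0.47607225, 0.21336308]), np.float64(2.759600203864799), array([0.00665414, 0.01349858]))
```

step_arm:
  commands:
    - {"x":-33,"y":-25}
    - {"x":-33,"y":-25}
    - {"x":-33,"y":-25}
    - {"x":-33,"y":-25}
    - {"x":-33,"y":-25}
    - {"x":-33,"y":-25}
    - {"x":-33,"y":-25}
    - {"x":-33,"y":-25}
    - {"x":-33,"y":-25}
    - {"x":-33,"y":-25}
  force: 30

```text
invalid input
```

step_arm:
  commands:
    - {"x":-33,"y":-25,"z":0,"spin":0,"gripper":-1}
    - {"x":-33,"y":-25,"z":0,"spin":0,"gripper":-1}
    - {"x":-33,"y":-25,"z":0,"spin":0,"gripper":-1}
    - {"x":-33,"y":-25,"z":0,"spin":0,"gripper":-1}
    - {"x":-33,"y":-25,"z":0,"spin":0,"gripper":-1}
    - {"x":-33,"y":-25,"z":0,"spin":0,"gripper":-1}
    - {"x":-33,"y":-25,"z":0,"spin":0,"gripper":-1}
    - {"x":-33,"y":-25,"z":0,"spin":0,"gripper":-1}
    - {"x":-33,"y":-25,"z":0,"spin":0,"gripper":-1}
    - {"x":-33,"y":-25,"z":0,"spin":0,"gripper":-1}
  force: 30

```text
time: 1.9
eef_pos: [0.4476, 0.2983, 0.2457]
tcp_rot: [0.159, 0.987, 0.0, 0.0]
contact_force: [-0.3, 0.2, -0.7]
opening: 1.001
finger_force: 0.0
```

step_arm:
  commands:
    - {"x":-20.5,"y":-43.4,"z":0,"spin":0,"gripper":-1}
    - {"x":-20.5,"y":-43.4,"z":0,"spin":0,"gripper":-1}
    - {"x":-20.5,"y":-43.4,"z":0,"spin":0,"gripper":-1}
    - {"x":-20.5,"y":-43.4,"z":0,"spin":0,"gripper":-1}
    - {"x":-20.5,"y":-43.4,"z":0,"spin":0,"gripper":-1}
    - {"x":-20.5,"y":-43.4,"z":0,"spin":0,"gripper":-1}
    - {"x":-20.5,"y":-43.4,"z":0,"spin":0,"gripper":-1}
    - {"x":-20.5,"y":-43.4,"z":0,"spin":0,"gripper":-1}
    - {"x":-20.5,"y":-43.4,"z":0,"spin":0,"gripper":-1}
    - {"x":0,"y":0,"z":0,"spin":-7.9,"gripper":-1}

```text
time: 2.9
eef_pos: [0.4995, -0.1343, 0.2458]
tcp_rot: [0.092, 0.996, -0.001, 0.001]
contact_force: [-0.5, 0.6, 0.5]
opening: 1.001
finger_force: 0.0
```

step_arm:
  commands:
    - {"x":0,"y":0,"z":0,"spin":-7.8,"gripper":-1}
    - {"x":0,"y":0,"z":20,"spin":0,"gripper":-1}
    - {"x":0,"y":0,"z":20,"spin":0,"gripper":-1}
    - {"x":0,"y":0,"z":20,"spin":0,"gripper":-1}
    - {"x":0,"y":0,"z":20,"spin":0,"gripper":-1}
    - {"x":0,"y":0,"z":20,"spin":0,"gripper":-1}
    - {"x":0,"y":0,"z":10,"spin":0,"gripper":-1}
    - {"x":0,"y":0,"z":0,"spin":0,"gripper":-1}
    - {"x":0,"y":0,"z":0,"spin":0,"gripper":-1}
    - {"x":0,"y":0,"z":0,"spin":0,"gripper":-1}

```text
time: 3.9
eef_pos: [0.5001, -0.1295, 0.1368]
tcp_rot: [0.023, 1.0, -0.001, 0.001]
contact_force: [0.5, 0.5, 1.1]
opening: 1.001
finger_force: 0.0
```

step_arm:
  commands:
    - {"x":0,"y":0,"z":20,"spin":0,"gripper":-1}
    - {"x":0,"y":0,"z":20,"spin":0,"gripper":-1}
    - {"x":0,"y":0,"z":20,"spin":0,"gripper":-1}
    - {"x":0,"y":0,"z":18,"spin":0,"gripper":-1}
    - {"x":0,"y":0,"z":15,"spin":0,"gripper":-1}
    - {"x":0,"y":0,"z":0,"spin":0,"gripper":-1}
    - {"x":0,"y":0,"z":0,"spin":0,"gripper":-1}
    - {"x":0,"y":0,"z":0,"spin":0,"gripper":-0.5}
    - {"x":0,"y":0,"z":0,"spin":0,"gripper":-0.3}
    - {"x":0,"y":0,"z":0,"spin":0,"gripper":-0.2}

```text
time: 4.9
eef_pos: [0.4998, -0.1295, 0.0433]
tcp_rot: [0.023, 1.0, -0.001, 0.001]
contact_force: [-0.4, -0.5, 0.6]
opening: 0.598
finger_force: 0.4
```

```bash
python3 - <<'E'
from h import *
c=read_camera("scene"); save(cv2.resize(c["color"][150:270,250:400],None,fx=5,fy=5,interpolation=cv2.INTER_CUBIC),"grasp1.png"); s=get_state(); print(s["eef_pos"],s["opening"],s["contact_force"])
E
```

```text
[ 0.49979241 -0.12952221  0.04317661] 0.5967474826417885 [ 0.10185983 -0.71438105  1.16886493]
```

View pics/grasp1.png

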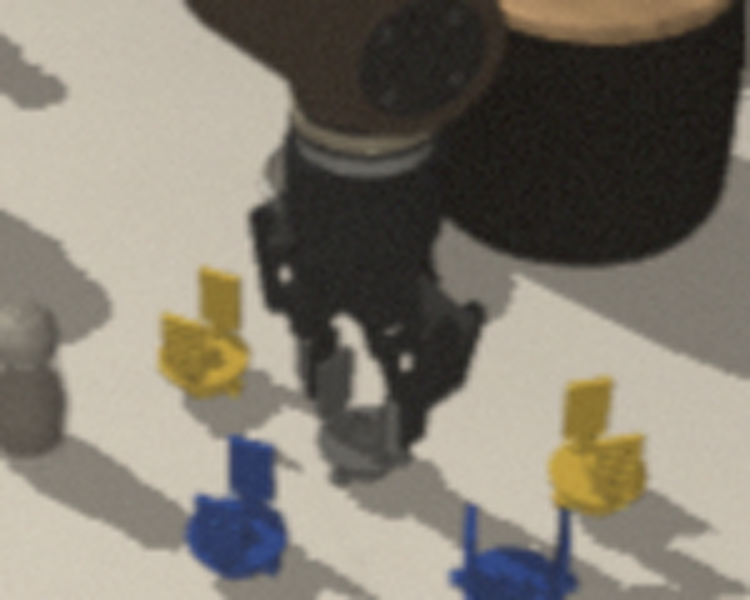

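The fingers straddle both grey tabs at crop (330,380) and (400,430), with the tips above the flange. I'll close now.

step_arm:
  commands:
    - {"x":0,"y":0,"z":0,"spin":0,"gripper":0.0}
    - {"x":0,"y":0,"z":0,"spin":0,"gripper":0.1}
    - {"x":0,"y":0,"z":0,"spin":0,"gripper":0.3}
    - {"x":0,"y":0,"z":0,"spin":0,"gripper":0.5}
    - {"x":0,"y":0,"z":0,"spin":0,"gripper":1}
    - {"x":0,"y":0,"z":0,"spin":0,"gripper":1}
    - {"x":0,"y":0,"z":-5,"spin":0,"gripper":1}
    - {"x":0,"y":0,"z":-10,"spin":0,"gripper":1}
    - {"x":0,"y":0,"z":-15,"spin":0,"gripper":1}
    - {"x":0,"y":0,"z":-20,"spin":0,"gripper":1}
  force: 40

```text
time: 5.95
eef_pos: [0.4981, -0.1284, 0.0919]
tcp_rot: [0.023, 1.0, 0.001, -0.001]
contact_force: [0.1, -0.9, -1.4]
opening: 0.396
finger_force: 40.0
```

step_arm:
  commands:
    - {"x":0,"y":0,"z":-25,"spin":0,"gripper":1}
    - {"x":0,"y":0,"z":-25,"spin":0,"gripper":1}
    - {"x":0,"y":0,"z":-25,"spin":0,"gripper":1}
    - {"x":0,"y":0,"z":-25,"spin":0,"gripper":1}
    - {"x":0,"y":0,"z":-20,"spin":0,"gripper":1}
    - {"x":4,"y":34,"z":0,"spin":0,"gripper":1}
    - {"x":4,"y":34,"z":0,"spin":0,"gripper":1}
    - {"x":4,"y":34,"z":0,"spin":0,"gripper":1}
    - {"x":4,"y":34,"z":0,"spin":0,"gripper":1}
    - {"x":4,"y":34,"z":0,"spin":0,"gripper":1}

```text
time: 6.95
eef_pos: [0.4863, 0.0432, 0.2124]
tcp_rot: [0.023, 1.0, 0.0, -0.0]
contact_force: [0.1, -0.2, -0.7]
opening: 0.391
finger_force: 40.0
```

step_arm:
  commands:
    - {"x":4,"y":34,"z":0,"spin":0,"gripper":1}
    - {"x":4,"y":34,"z":0,"spin":0,"gripper":1}
    - {"x":4,"y":34,"z":0,"spin":0,"gripper":1}
    - {"x":4,"y":34,"z":0,"spin":0,"gripper":1}
    - {"x":4,"y":34,"z":0,"spin":0,"gripper":1}
    - {"x":0,"y":0,"z":0,"spin":6,"gripper":1}
    - {"x":0,"y":0,"z":0,"spin":6,"gripper":1}
    - {"x":0,"y":0,"z":0,"spin":7,"gripper":1}
    - {"x":0,"y":0,"z":0,"spin":0,"gripper":1}
    - {"x":0,"y":0,"z":0,"spin":0,"gripper":1}

```text
time: 7.95
eef_pos: [0.4745, 0.2124, 0.2123]
tcp_rot: [0.186, 0.982, -0.0, -0.0]
contact_force: [0.0, 0.5, -1.2]
opening: 0.393
finger_force: 40.0
```

```bash
python3 - <<'E'
from h import *
s=get_state(); R0=R.from_quat(s["tcp_rot"]).as_matrix(); print(s["eef_pos"],R0.round(3),s["contact_force"],s["opening"])
c=avg("scene",8); np.savez("scene2.npz",**c)
e=s["eef_pos"]
save(cv2.resize(c["color"][90:210,180:300],None,fx=5,fy=5,interpolation=cv2.INTER_CUBIC),"hold.png")
E
```

```text
[0.4744659  0.21240998 0.21226812] [[-0.931  0.366 -0.001]
 [ 0.366  0.931  0.   ]
 [ 0.    -0.    -1.   ]] [ 0.00611002  0.46651432 -1.18310255] 0.393045655834511
```

View pics/hold.png

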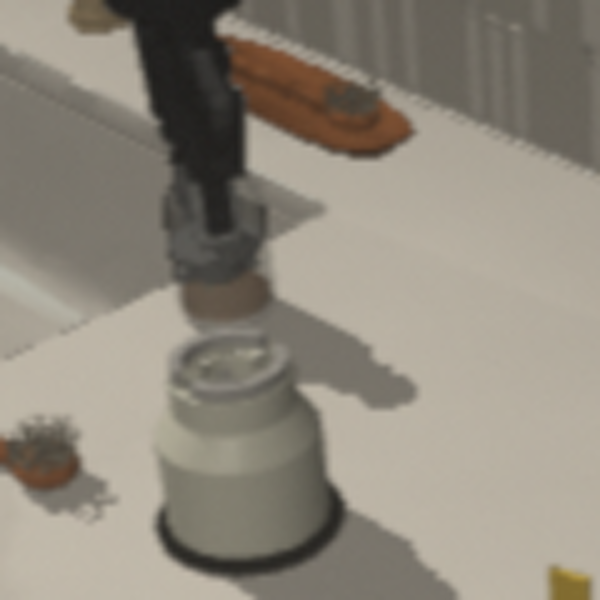

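The cap hangs upright at crop (215,230), above the jar ring at (230,365). The brown thing behind it is the glass shaker on the worktop. I'll compare the held cap with the jar in the same camera.

```bash
python3 - <<'E'
from h import *
from scipy.optimize import least_squares
c=dict(np.load("scene2.npz")); P=pts(c); e=get_state()["eef_pos"]
t=avg("top",4); T=pts(t)
def fit(q,r,x0):
    f=least_squares(lambda x:np.hypot(q[:,0]-x[0],q[:,1]-x[1])-r,x0,loss="soft_l1",f_scale=.002); return f.x,np.abs(f.fun).mean()
z=P[...,2]; near=np.hypot(P[...,0]-.474,P[...,1]-.213)
u0=e[2]-.043
print("hist",np.histogram(z[near<.04],np.arange(.1,.25,.006)))
fl=(near<.04)&(z>u0+.012)&(z<u0+.023); ring=(near<.045)&(z>.09)&(z<.111)
eye=c["eye"][:2]
for n,m,r in(("flange",fl,.025),("ring",ring,.0335)):
    q=P[m][:,:2]; d=np.array([.475,.213])-eye; d/=np.linalg.norm(d)
    front=q[(q-q.mean(0))@d<0]
    print(n,len(q),fit(front,r,[.474,.213]))
# lateral: bearing of row extents
def bear(mask):
    out=[]
    for v in np.unique(np.nonzero(mask)[0]):
        us=np.nonzero(mask[v])[0]
        out.append((v,us[0],us[-1],len(us)))
    return out
print(bear(fl)); print(bear((near<.04)&(z>.095)&(z<.12)))
print(bear((near<.06)&(z>.01)&(z<.06)))
near=np.hypot(T[...,0]-.474,T[...,1]-.213)
print("top visible",np.histogram(T[...,2][near<.05],np.arange(0,.5,.03)))
E
```

```text
hist (array([137,  79,  90,   0,   0,   0,   0,   0,   0,   0,   0,  13,  30,
         2,  91,  17,  16,  18,  27,  23,  24,  26,  24,   8]), array([0.1  , 0.106, 0.112, 0.118, 0.124, 0.13 , 0.136, 0.142, 0.148,
       0.154, 0.16 , 0.166, 0.172, 0.178, 0.184, 0.19 , 0.196, 0.202,
       0.208, 0.214, 0.22 , 0.226, 0.232, 0.238, 0.244]))
flange 94 (array([0.47562141, 0.21585886]), np.float64(0.002877845732281651))
ring 308 (array([0.47200835, 0.21384653]), np.float64(0.0011354884781794466))
[(np.int64(135), np.int64(217), np.int64(229), 4), (np.int64(136), np.int64(215), np.int64(230), 7), (np.int64(137), np.int64(214), np.int64(231), 9), (np.int64(138), np.int64(213), np.int64(231), 10), (np.int64(139), np.int64(213), np.int64(231), 12), (np.int64(140), np.int64(213), np.int64(230), 15), (np.int64(141), np.int64(214), np.int64(229), 16), (np.int64(142), np.int64(215), np.int64(227), 13), (np.int64(143), np.int64(217), np.int64(224), 8)]
[(np.int64(156), np.int64(221), np.int64(232), 12), (np.int64(157), np.int64(218), np.int64(232), 15), (np.int64(158), np.int64(216), np.int64(232),
[... 1415 characters left out ...]
t64(244), 32), (np.int64(192), np.int64(213), np.int64(244), 32), (np.int64(193), np.int64(213), np.int64(244), 32), (np.int64(194), np.int64(213), np.int64(243), 31), (np.int64(195), np.int64(214), np.int64(242), 29), (np.int64(196), np.int64(214), np.int64(240), 27), (np.int64(197), np.int64(215), np.int64(240), 26), (np.int64(198), np.int64(216), np.int64(238), 23), (np.int64(199), np.int64(219), np.int64(235), 17), (np.int64(200), np.int64(221), np.int64(232), 11)]
top visible (array([149,  65, 316, 198,   0,   1,  52,   3,  23,  16,  45,   4,  27,
        27,   8, 732]), array([0.  , 0.03, 0.06, 0.09, 0.12, 0.15, 0.18, 0.21, 0.24, 0.27, 0.3 ,
       0.33, 0.36, 0.39, 0.42, 0.45, 0.48]))
```

```bash
python3 - <<'E'
from h import *
c=dict(np.load("scene2.npz")); e=get_state()["eef_pos"]; print(e)
for du in(0,): print("flange",ray(c,[222.1,139],e[2]-.025)[0],"ring",ray(c,[225.2,164.5],.104)[0],"px",ray(c,[223.2,139],e[2]-.025)[0])
# proj of TCP-axis flange point
def proj(c,p):
    q=(np.array(p)-c["eye"])@rot(c); return c["cx"]+c["fx"]*q[0]/-q[2], c["cy"]-c["fy"]*q[1]/-q[2]
print("expected flange px from TCP",proj(c,[e[0],e[1],e[2]-.025]))
t=avg("top",4); T=pts(t)
g=t["color"]; near=np.hypot(T[...,0]-.474,T[...,1]-.213)
m=(near<.05)&(T[...,2]>.16)&(T[...,2]<.2); v,u=np.nonzero(m); q=T[m]
print(q.mean(0),q.min(0),q.max(0)); 
from scipy.optimize import least_squares
v0,v1,u0,u1=v.min()-8,v.max()+8,u.min()-8,u.max()+8; print(v0,v1,u0,u1)
big=cv2.resize(g[195:245,185:245],None,fx=10,fy=10,interpolation=cv2.INTER_CUBIC); save(big,"top2.png")
E
```

```text
[0.474808   0.21235992 0.21230553]
flange [0.47114216 0.20944958 0.18730553] ring [0.47192086 0.21350086 0.104     ] px [0.47315653 0.20726153 0.18730553]
expected flange px from TCP (np.float64(222.51841887579403), np.float64(138.16266355828614))
[0.4871015  0.19956507 0.18806053] [0.45360147 0.18766224 0.18466673] [0.50202778 0.21113788 0.19229413]
204 239 195 220
```

View pics/top2.png

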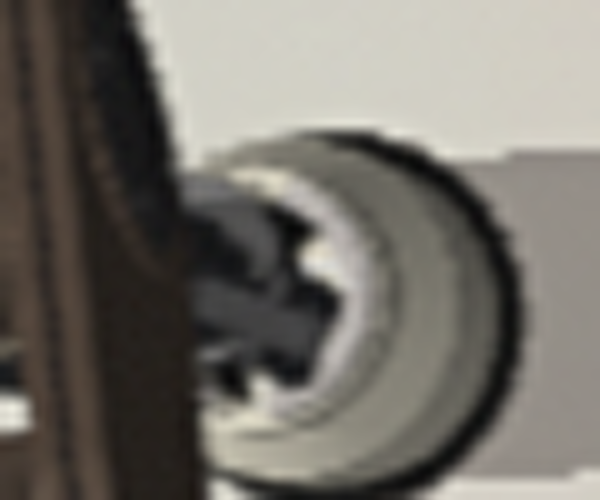

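The top view shows the arm hiding part of the jar. The dark lug and tooth are visible at (300,310) over the mouth. The scene bearings say to shift about 1.7 mm in +y. I'll lower to just above the ring.

step_arm:
  commands:
    - {"x":1.1,"y":1.4,"z":10,"spin":0,"gripper":1}
    - {"x":0,"y":0,"z":10,"spin":0,"gripper":1}
    - {"x":0,"y":0,"z":10,"spin":0,"gripper":1}
    - {"x":0,"y":0,"z":10,"spin":0,"gripper":1}
    - {"x":0,"y":0,"z":9,"spin":0,"gripper":1}
    - {"x":0,"y":0,"z":0,"spin":0,"gripper":1}
    - {"x":0,"y":0,"z":0,"spin":0,"gripper":1}
    - {"x":0,"y":0,"z":0,"spin":0,"gripper":1}
    - {"x":0,"y":0,"z":0,"spin":0,"gripper":1}
    - {"x":0,"y":0,"z":0,"spin":0,"gripper":1}

```text
time: 9.75
eef_pos: [0.4746, 0.2142, 0.1639]
tcp_rot: [0.188, 0.982, 0.0, 0.001]
contact_force: [1.0, 0.6, -0.6]
opening: 0.392
finger_force: 40.0
```

```bash
python3 - <<'E'
from h import *
c=avg("scene",8); np.savez("scene3.npz",**c); s=get_state(); e=s["eef_pos"]; print(e,s["contact_force"])
save(cv2.resize(c["color"][130:190,195:255],None,fx=10,fy=10,interpolation=cv2.INTER_CUBIC),"near.png")
P=pts(c); z=P[...,2]; near=np.hypot(P[...,0]-.474,P[...,1]-.213)
u0=e[2]-.043
fl=(near<.04)&(z>u0+.012)&(z<u0+.023)
for v in np.unique(np.nonzero(fl)[0]):
    us=np.nonzero(fl[v])[0]; print(v,us[0],us[-1],len(us))
E
```

```text
[0.47428008 0.21409241 0.16332721] [ 0.4223148   0.88854938 -0.92948445]
150 219 230 2
151 217 232 6
152 216 232 8
153 215 232 9
154 215 232 11
155 215 232 11
156 216 231 14
157 216 230 15
158 218 227 10
```

View pics/near.png

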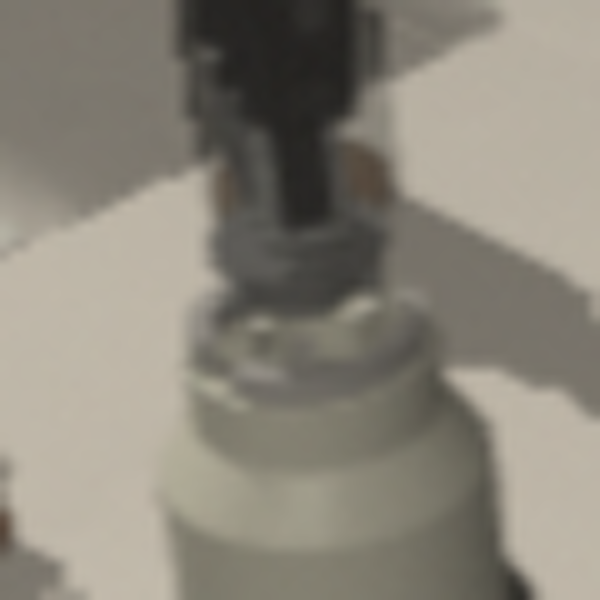

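The flange is centred at about crop (301,250) over the ring at (315,340). Allowing for the lean of the vertical axis in the image, that is within about 1 mm. I'll lower gently and watch the force.

step_arm:
  commands:
    - {"x":0,"y":0,"z":3,"spin":0,"gripper":1}
    - {"x":0,"y":0,"z":3,"spin":0,"gripper":1}
    - {"x":0,"y":0,"z":3,"spin":0,"gripper":1}
    - {"x":0,"y":0,"z":3,"spin":0,"gripper":1}
    - {"x":0,"y":0,"z":1,"spin":0,"gripper":1}
    - {"x":0,"y":0,"z":1,"spin":0,"gripper":1}
    - {"x":0,"y":0,"z":1,"spin":0,"gripper":1}
    - {"x":0,"y":0,"z":0,"spin":0,"gripper":1}
    - {"x":0,"y":0,"z":0,"spin":0,"gripper":1}
    - {"x":0,"y":0,"z":0,"spin":0,"gripper":1}

```text
time: 11.15
eef_pos: [0.4744, 0.2141, 0.1485]
tcp_rot: [0.188, 0.982, 0.0, 0.0]
contact_force: [0.8, 0.7, -0.9]
opening: 0.394
finger_force: 40.0
```

step_arm:
  commands:
    - {"x":0,"y":0,"z":0.5,"spin":0,"gripper":1}
    - {"x":0,"y":0,"z":0.5,"spin":0,"gripper":1}
    - {"x":0,"y":0,"z":0.5,"spin":0,"gripper":1}
    - {"x":0,"y":0,"z":0.5,"spin":0,"gripper":1}
    - {"x":0,"y":0,"z":0,"spin":0,"gripper":1}
    - {"x":0,"y":0,"z":0,"spin":0,"gripper":1}
    - {"x":0,"y":0,"z":0,"spin":0,"gripper":1}
    - {"x":0,"y":0,"z":0,"spin":0,"gripper":1}
    - {"x":0,"y":0,"z":0,"spin":0,"gripper":1}
    - {"x":0,"y":0,"z":0,"spin":0,"gripper":1}

```text
time: 12.15
eef_pos: [0.4743, 0.2141, 0.1463]
tcp_rot: [0.188, 0.982, -0.0, 0.0]
contact_force: [-1.0, -0.7, -1.0]
opening: 0.398
finger_force: 40.0
```

step_arm:
  commands:
    - {"x":0,"y":0,"z":0.5,"spin":0,"gripper":1}
    - {"x":0,"y":0,"z":0.5,"spin":0,"gripper":1}
    - {"x":0,"y":0,"z":0.5,"spin":0,"gripper":1}
    - {"x":0,"y":0,"z":0.5,"spin":0,"gripper":1}
    - {"x":0,"y":0,"z":0,"spin":0,"gripper":1}
    - {"x":0,"y":0,"z":0,"spin":0,"gripper":1}
    - {"x":0,"y":0,"z":0,"spin":0,"gripper":1}
    - {"x":0,"y":0,"z":0,"spin":0,"gripper":1}
    - {"x":0,"y":0,"z":0,"spin":0,"gripper":1}
    - {"x":0,"y":0,"z":0,"spin":0,"gripper":1}

```text
time: 13.15
eef_pos: [0.4743, 0.2141, 0.1443]
tcp_rot: [0.188, 0.982, 0.0, -0.0]
contact_force: [-1.1, 0.6, -1.2]
opening: 0.396
finger_force: 40.0
```

step_arm:
  commands:
    - {"x":0,"y":0,"z":0.5,"spin":0,"gripper":1}
    - {"x":0,"y":0,"z":0.5,"spin":0,"gripper":1}
    - {"x":0,"y":0,"z":0.5,"spin":0,"gripper":1}
    - {"x":0,"y":0,"z":0.5,"spin":0,"gripper":1}
    - {"x":0,"y":0,"z":0,"spin":0,"gripper":1}
    - {"x":0,"y":0,"z":0,"spin":0,"gripper":1}
    - {"x":0,"y":0,"z":0,"spin":0,"gripper":1}
    - {"x":0,"y":0,"z":0,"spin":0,"gripper":1}
    - {"x":0,"y":0,"z":0,"spin":0,"gripper":1}
    - {"x":0,"y":0,"z":0,"spin":0,"gripper":1}

```text
time: 14.15
eef_pos: [0.4743, 0.2141, 0.1424]
tcp_rot: [0.188, 0.982, 0.0, 0.0]
contact_force: [-0.1, -0.1, -1.2]
opening: 0.394
finger_force: 40.0
```

step_arm:
  commands:
    - {"x":0,"y":0,"z":0.5,"spin":0,"gripper":1}
    - {"x":0,"y":0,"z":0.5,"spin":0,"gripper":1}
    - {"x":0,"y":0,"z":0.5,"spin":0,"gripper":1}
    - {"x":0,"y":0,"z":0.5,"spin":0,"gripper":1}
    - {"x":0,"y":0,"z":0.5,"spin":0,"gripper":1}
    - {"x":0,"y":0,"z":0.5,"spin":0,"gripper":1}
    - {"x":0,"y":0,"z":0.5,"spin":0,"gripper":1}
    - {"x":0,"y":0,"z":0.5,"spin":0,"gripper":1}
    - {"x":0,"y":0,"z":0,"spin":0,"gripper":1}
    - {"x":0,"y":0,"z":0,"spin":0,"gripper":1}

```text
time: 15.15
eef_pos: [0.4743, 0.2141, 0.1383]
tcp_rot: [0.188, 0.982, -0.0, -0.0]
contact_force: [0.8, -0.2, -1.1]
opening: 0.394
finger_force: 40.0
```

step_arm:
  commands:
    - {"x":0,"y":0,"z":0.5,"spin":0,"gripper":1}
    - {"x":0,"y":0,"z":0.5,"spin":0,"gripper":1}
    - {"x":0,"y":0,"z":0.5,"spin":0,"gripper":1}
    - {"x":0,"y":0,"z":0.5,"spin":0,"gripper":1}
    - {"x":0,"y":0,"z":0.5,"spin":0,"gripper":1}
    - {"x":0,"y":0,"z":0.5,"spin":0,"gripper":1}
    - {"x":0,"y":0,"z":0,"spin":0,"gripper":1}
    - {"x":0,"y":0,"z":0,"spin":0,"gripper":1}
    - {"x":0,"y":0,"z":0,"spin":0,"gripper":1}
    - {"x":0,"y":0,"z":0,"spin":0,"gripper":1}

```text
time: 16.15
eef_pos: [0.4743, 0.2141, 0.1354]
tcp_rot: [0.188, 0.982, 0.0, 0.0]
contact_force: [-0.1, 0.3, -1.3]
opening: 0.397
finger_force: 40.0
```

step_arm:
  commands:
    - {"x":0,"y":0,"z":0.5,"spin":0,"gripper":1}
    - {"x":0,"y":0,"z":0.5,"spin":0,"gripper":1}
    - {"x":0,"y":0,"z":0.4,"spin":0,"gripper":1}
    - {"x":0,"y":0,"z":0.3,"spin":0,"gripper":1}
    - {"x":0,"y":0,"z":0.3,"spin":0,"gripper":1}
    - {"x":0,"y":0,"z":0,"spin":0,"gripper":1}
    - {"x":0,"y":0,"z":0,"spin":0,"gripper":1}
    - {"x":0,"y":0,"z":0,"spin":0,"gripper":1}
    - {"x":0,"y":0,"z":0,"spin":0,"gripper":1}
    - {"x":0,"y":0,"z":0,"spin":0,"gripper":1}

```text
time: 17.15
eef_pos: [0.4743, 0.2141, 0.1334]
tcp_rot: [0.188, 0.982, 0.0, 0.0]
contact_force: [0.4, -0.4, -0.6]
opening: 0.392
finger_force: 40.1
```

step_arm:
  commands:
    - {"x":0,"y":0,"z":0.3,"spin":0,"gripper":1}
    - {"x":0,"y":0,"z":0.2,"spin":0,"gripper":1}
    - {"x":0,"y":0,"z":0,"spin":0,"gripper":1}
    - {"x":0,"y":0,"z":0,"spin":0,"gripper":1}
    - {"x":0,"y":0,"z":0,"spin":0,"gripper":1}
    - {"x":0,"y":0,"z":0,"spin":0,"gripper":1}
    - {"x":0,"y":0,"z":0,"spin":0,"gripper":1}
    - {"x":0,"y":0,"z":0,"spin":0,"gripper":1}
    - {"x":0,"y":0,"z":0,"spin":0,"gripper":1}
    - {"x":0,"y":0,"z":0,"spin":0,"gripper":1}

```text
time: 18.15
eef_pos: [0.4744, 0.2141, 0.1333]
tcp_rot: [0.188, 0.982, 0.0, 0.0]
contact_force: [-2.6, -1.5, 5.0]
opening: 0.394
finger_force: 40.4
```

```bash
echo 'from plant import *
s=get_state(); print(s["time"],s["eef_pos"].round(4),s["contact_force"].round(2),s["wrist_torque"].round(3),s["qpos"].round(4),s["joint_efforts"][5])'>st.py; python3 st.py
```

```text
18.15 [0.4744 0.2141 0.1333] [-2.6  -1.48  4.97] [-0.092  0.489  0.019] [ 0.2289  0.0704  2.0437  0.      1.0274 -0.9645] -0.0012003421215922572
```

step_arm:
  commands:
    - {"x":0,"y":0,"z":-0.1,"spin":0,"gripper":1}
    - {"x":0,"y":0,"z":0,"spin":1,"gripper":1}
    - {"x":0,"y":0,"z":0,"spin":1,"gripper":1}
    - {"x":0,"y":0,"z":0,"spin":1,"gripper":1}
    - {"x":0,"y":0,"z":0,"spin":1,"gripper":1}
    - {"x":0,"y":0,"z":0,"spin":1,"gripper":1}
    - {"x":0,"y":0,"z":0,"spin":1,"gripper":1}
    - {"x":0,"y":0,"z":0,"spin":0,"gripper":1}
    - {"x":0,"y":0,"z":0,"spin":0,"gripper":1}
    - {"x":0,"y":0,"z":0,"spin":0,"gripper":1}

```text
time: 19.15
eef_pos: [0.4749, 0.2142, 0.1333]
tcp_rot: [0.239, 0.971, 0.0, 0.001]
contact_force: [1.0, 0.1, 4.9]
opening: 0.392
finger_force: 40.3
```

```bash
python3 st.py
```

```text
19.15 [0.4749 0.2142 0.1333] [0.99 0.14 4.91] [ 0.203 -0.18  -0.057] [ 2.2880e-01  7.0600e-02  2.0435e+00  2.0000e-04  1.0257e+00 -8.5960e-01] -0.02265802351757884
```

step_arm:
  commands:
    - {"x":0,"y":0,"z":0,"spin":1,"gripper":1}
    - {"x":0,"y":0,"z":0,"spin":1,"gripper":1}
    - {"x":0,"y":0,"z":0,"spin":1,"gripper":1}
    - {"x":0,"y":0,"z":0,"spin":1,"gripper":1}
    - {"x":0,"y":0,"z":0,"spin":1,"gripper":1}
    - {"x":0,"y":0,"z":0,"spin":1,"gripper":1}
    - {"x":0,"y":0,"z":0,"spin":1,"gripper":1}
    - {"x":0,"y":0,"z":0,"spin":1,"gripper":1}
    - {"x":0,"y":0,"z":0,"spin":0,"gripper":1}
    - {"x":0,"y":0,"z":0,"spin":0,"gripper":1}

```text
time: 20.15
eef_pos: [0.4748, 0.2141, 0.1333]
tcp_rot: [0.306, 0.952, 0.0, 0.001]
contact_force: [1.0, 0.1, 5.7]
opening: 0.394
finger_force: 40.4
```

```bash
python3 st.py
```

```text
20.15 [0.4748 0.2141 0.1333] [1.03 0.14 5.66] [ 0.16  -0.132  0.025] [ 2.2880e-01  7.0600e-02  2.0435e+00 -1.0000e-04  1.0262e+00 -7.2010e-01] 0.008584631723351777
```

step_arm:
  commands:
    - {"x":0,"y":0,"z":0,"spin":2,"gripper":1}
    - {"x":0,"y":0,"z":0,"spin":2,"gripper":1}
    - {"x":0,"y":0,"z":0,"spin":2,"gripper":1}
    - {"x":0,"y":0,"z":0,"spin":2,"gripper":1}
    - {"x":0,"y":0,"z":0,"spin":2,"gripper":1}
    - {"x":0,"y":0,"z":0,"spin":2,"gripper":1}
    - {"x":0,"y":0,"z":0,"spin":2,"gripper":1}
    - {"x":0,"y":0,"z":0,"spin":2,"gripper":1}
    - {"x":0,"y":0,"z":0,"spin":2,"gripper":1}
    - {"x":0,"y":0,"z":0,"spin":0,"gripper":1}

```text
time: 21.15
eef_pos: [0.4748, 0.214, 0.1333]
tcp_rot: [0.451, 0.892, 0.0, 0.001]
contact_force: [0.7, -0.1, 5.6]
opening: 0.395
finger_force: 40.4
```

step_arm:
  commands:
    - {"x":0,"y":0,"z":0,"spin":1,"gripper":1}
    - {"x":0,"y":0,"z":0,"spin":1,"gripper":1}
    - {"x":0,"y":0,"z":0,"spin":1,"gripper":1}
    - {"x":0,"y":0,"z":0,"spin":1,"gripper":1}
    - {"x":0,"y":0,"z":0,"spin":0,"gripper":1}
    - {"x":0,"y":0,"z":0,"spin":0,"gripper":1}
    - {"x":0,"y":0,"z":0,"spin":0,"gripper":1}
    - {"x":0,"y":0,"z":0,"spin":0,"gripper":1}
    - {"x":0,"y":0,"z":0,"spin":0,"gripper":1}
    - {"x":0,"y":0,"z":0,"spin":0,"gripper":1}

```text
time: 22.15
eef_pos: [0.4747, 0.214, 0.1333]
tcp_rot: [0.482, 0.876, 0.0, 0.001]
contact_force: [0.3, 0.4, 5.1]
opening: 0.394
finger_force: 40.4
```

```bash
python3 st.py
```

```text
22.15 [0.4747 0.214  0.1333] [0.33 0.42 5.09] [ 0.08  -0.136  0.029] [ 2.2870e-01  7.0600e-02  2.0436e+00 -4.0000e-04  1.0263e+00 -3.3620e-01] 0.006123758212197572
```

```bash
python3 - <<'E'
from h import *
def proj(c,p):
    q=(p-c["eye"])@rot(c); return c["cx"]+c["fx"]*q[:,0]/-q[:,2], c["cy"]-c["fy"]*q[:,1]/-q[:,2]
th=np.radians(np.arange(0,360,6))
for n,ce in(("top1",(.4765,.2130)),("scene1",(.4725,.2138))):
    c=dict(np.load(n+".npz")); g=c["color"].astype(np.float32).mean(2); Z=pts(c)[...,2].astype(np.float32)
    for r in (.028,.031):
        p=np.c_[ce[0]+r*np.cos(th),ce[1]+r*np.sin(th),.112+0*th]; u,v=[x.astype(np.float32)[None] for x in proj(c,p)]
        f=lambda a:cv2.remap(a,u,v,cv2.INTER_LINEAR)[0]
        print(n,r); print(np.c_[np.degrees(th)[:30],f(g)[:30],f(g)[30:],1000*f(Z)[:30],1000*f(Z)[30:]].round(0).astype(int).T)
E
```

```text
top1 0.028
[[  0   6  12  18  24  30  36  42  48  54  60  66  72  78  84  90  96 102
  108 114 120 126 132 138 144 150 156 162 168 174]
 [119 108 123 147 145 143 138 141 141 139 141 145 138 139 140 140 144 142
  142 145 148 148 142 146 149 152 137 112  90  87]
 [ 89 145 172 158 160 162 159 161 164 166 167 166 163 167 164 164 171 170
  169 167 166 149 133 137 140 144 136 136 132 117]
 [105 106 107 111 113 113 115 113 112 111 114 111 113 113 112 112 112 113
  113 112 114 113 112 114 108 113  93  98  56  59]
 [ 61 103 113 112 113 113 113 112 114 112 112 113 113 113 113 112 113 113
  113 113 113 114 111 113 112 108 113  94 105 104]]
top1 0.031
[[  0   6  12  18  24  30  36  42  48  54  60  66  72  78  84  90  96 102
  108 114 120 126 132 138 144 150 156 162 168 174]
 [146 127 135 156 156 156 157 155 155 155 156 161 157 156 160 160 161 159
  156 157 156 159 160 162 161 161 156 133 127 141]
 [161 173 170 153 147 150 149 147 148 150 149 148 152 152 147 146 151 153
  158 150 156 155 148 156 160 163 164 174 174 153]
 [106 105 108 113 113 113 114 114 113 112 112 113 113 114 114 114 113 114
  1
[... 751 characters left out ...]
3 113 113
  113 113 113 113 113 113 112 113 113 113 108  58]]
scene1 0.031
[[  0   6  12  18  24  30  36  42  48  54  60  66  72  78  84  90  96 102
  108 114 120 126 132 138 144 150 156 162 168 174]
 [107  99  99 112 120 122 122 123 124 123 122 118 122 123 126 127 126 128
  133 136 137 139 140 141 140 134 124 114 105 102]
 [104 108 115 118 116 115 114 113 113 111 111 112 112 110 110 104 106 107
  110 117 120 120 124 128 132 131 131 131 125 116]
 [  0  21 110 113 113 113 112 113 113 113 113 113 112 113 112 113 113 113
  113 113 113 113 113 113 113 114 113 110 108 103]
 [ 96 106 113 112 112 113 113 112 111 112 112 112 112 112 112 113 112 112
  112 112 112 112 113 113 113 114 114 113  71  18]]
```

The depth profile of the ring shows both notches clearly, centred at about 176° and −3°. The tool's y axis is at 32°, so about 36° of turn remain (1.26 rad in total, within 0.70–1.40). I'll turn 28° freely, then feel for the stop.

step_arm:
  commands:
    - {"x":0,"y":0,"z":0,"spin":2,"gripper":1}
    - {"x":0,"y":0,"z":0,"spin":2,"gripper":1}
    - {"x":0,"y":0,"z":0,"spin":2,"gripper":1}
    - {"x":0,"y":0,"z":0,"spin":2,"gripper":1}
    - {"x":0,"y":0,"z":0,"spin":2,"gripper":1}
    - {"x":0,"y":0,"z":0,"spin":2,"gripper":1}
    - {"x":0,"y":0,"z":0,"spin":2,"gripper":1}
    - {"x":0,"y":0,"z":0,"spin":2,"gripper":1}
    - {"x":0,"y":0,"z":0,"spin":2,"gripper":1}
    - {"x":0,"y":0,"z":0,"spin":2,"gripper":1}

```text
time: 23.15
eef_pos: [0.4748, 0.2139, 0.1333]
tcp_rot: [0.627, 0.779, 0.0, 0.001]
contact_force: [-0.4, 0.6, 5.4]
opening: 0.393
finger_force: 40.4
```

step_arm:
  commands:
    - {"x":0,"y":0,"z":0,"spin":1,"gripper":1}
    - {"x":0,"y":0,"z":0,"spin":1,"gripper":1}
    - {"x":0,"y":0,"z":0,"spin":1,"gripper":1}
    - {"x":0,"y":0,"z":0,"spin":1,"gripper":1}
    - {"x":0,"y":0,"z":0,"spin":1,"gripper":1}
    - {"x":0,"y":0,"z":0,"spin":1,"gripper":1}
    - {"x":0,"y":0,"z":0,"spin":1,"gripper":1}
    - {"x":0,"y":0,"z":0,"spin":1,"gripper":1}
    - {"x":0,"y":0,"z":0,"spin":0,"gripper":1}
    - {"x":0,"y":0,"z":0,"spin":0,"gripper":1}

```text
time: 24.15
eef_pos: [0.4748, 0.2139, 0.1333]
tcp_rot: [0.68, 0.734, 0.0, 0.001]
contact_force: [0.2, -0.1, 5.8]
opening: 0.4
finger_force: 40.4
```

```bash
python3 st.py
```

```text
24.15 [0.4748 0.2139 0.1333] [ 0.17 -0.1   5.78] [-0.057 -0.125 -0.019] [ 2.2860e-01  7.0600e-02  2.0436e+00 -8.0000e-04  1.0263e+00  1.5250e-01] 0.010680656705517322
```

step_arm:
  commands:
    - {"x":0,"y":0,"z":0,"spin":0.5,"gripper":1}
    - {"x":0,"y":0,"z":0,"spin":0.5,"gripper":1}
    - {"x":0,"y":0,"z":0,"spin":0.5,"gripper":1}
    - {"x":0,"y":0,"z":0,"spin":0.5,"gripper":1}
    - {"x":0,"y":0,"z":0,"spin":0.5,"gripper":1}
    - {"x":0,"y":0,"z":0,"spin":0.5,"gripper":1}
    - {"x":0,"y":0,"z":0,"spin":0,"gripper":1}
    - {"x":0,"y":0,"z":0,"spin":0,"gripper":1}
    - {"x":0,"y":0,"z":0,"spin":0,"gripper":1}
    - {"x":0,"y":0,"z":0,"spin":0,"gripper":1}

```text
time: 25.15
eef_pos: [0.4748, 0.2139, 0.1333]
tcp_rot: [0.698, 0.716, 0.0, 0.001]
contact_force: [1.1, -0.9, 5.7]
opening: 0.395
finger_force: 40.4
```

```bash
python3 st.py
```

```text
25.15 [0.4748 0.2139 0.1333] [ 1.12 -0.94  5.67] [-0.04  -0.115  0.023] [ 2.2860e-01  7.0600e-02  2.0435e+00 -9.0000e-04  1.0263e+00  2.0480e-01] 0.03951677237637341
```

step_arm:
  commands:
    - {"x":0,"y":0,"z":0,"spin":0.5,"gripper":1}
    - {"x":0,"y":0,"z":0,"spin":0.5,"gripper":1}
    - {"x":0,"y":0,"z":0,"spin":0.5,"gripper":1}
    - {"x":0,"y":0,"z":0,"spin":0.5,"gripper":1}
    - {"x":0,"y":0,"z":0,"spin":0,"gripper":1}
    - {"x":0,"y":0,"z":0,"spin":0,"gripper":1}
    - {"x":0,"y":0,"z":0,"spin":0,"gripper":1}
    - {"x":0,"y":0,"z":0,"spin":0,"gripper":1}
    - {"x":0,"y":0,"z":0,"spin":0,"gripper":1}
    - {"x":0,"y":0,"z":0,"spin":0,"gripper":1}

```text
time: 26.15
eef_pos: [0.4748, 0.2139, 0.1333]
tcp_rot: [0.711, 0.703, 0.0, 0.001]
contact_force: [0.2, 0.0, 5.7]
opening: 0.399
finger_force: 40.4
```

```bash
python3 st.py
```

```text
26.15 [0.4748 0.2139 0.1333] [0.19 0.05 5.68] [-0.059 -0.087  0.079] [ 2.2860e-01  7.0600e-02  2.0435e+00 -9.0000e-04  1.0263e+00  2.3970e-01] 0.04656407400034368
```

step_arm:
  commands:
    - {"x":0,"y":0,"z":0,"spin":0.5,"gripper":1}
    - {"x":0,"y":0,"z":0,"spin":0.5,"gripper":1}
    - {"x":0,"y":0,"z":0,"spin":0.5,"gripper":1}
    - {"x":0,"y":0,"z":0,"spin":0,"gripper":1}
    - {"x":0,"y":0,"z":0,"spin":0,"gripper":1}
    - {"x":0,"y":0,"z":0,"spin":0,"gripper":1}
    - {"x":0,"y":0,"z":0,"spin":0,"gripper":1}
    - {"x":0,"y":0,"z":0,"spin":0,"gripper":1}
    - {"x":0,"y":0,"z":0,"spin":0,"gripper":1}
    - {"x":0,"y":0,"z":0,"spin":0,"gripper":1}

```text
time: 27.15
eef_pos: [0.4749, 0.2138, 0.1333]
tcp_rot: [0.72, 0.694, 0.0, 0.001]
contact_force: [1.4, -0.6, 5.5]
opening: 0.396
finger_force: 40.3
```

```bash
python3 st.py
```

```text
27.15 [0.4749 0.2138 0.1333] [ 1.35 -0.64  5.51] [-0.016 -0.212  0.101] [ 2.2850e-01  7.0600e-02  2.0435e+00 -1.1000e-03  1.0260e+00  2.6580e-01] 0.060121770948171616
```

step_arm:
  commands:
    - {"x":0,"y":0,"z":0,"spin":0.5,"gripper":1}
    - {"x":0,"y":0,"z":0,"spin":0.5,"gripper":1}
    - {"x":0,"y":0,"z":0,"spin":0.3,"gripper":1}
    - {"x":0,"y":0,"z":0,"spin":0,"gripper":1}
    - {"x":0,"y":0,"z":0,"spin":0,"gripper":1}
    - {"x":0,"y":0,"z":0,"spin":0,"gripper":1}
    - {"x":0,"y":0,"z":0,"spin":0,"gripper":1}
    - {"x":0,"y":0,"z":0,"spin":0,"gripper":1}
    - {"x":0,"y":0,"z":0,"spin":0,"gripper":1}
    - {"x":0,"y":0,"z":0,"spin":0,"gripper":1}

```text
time: 28.15
eef_pos: [0.475, 0.2138, 0.1333]
tcp_rot: [0.728, 0.686, 0.0, 0.001]
contact_force: [2.4, -2.5, 5.6]
opening: 0.395
finger_force: 40.3
```

```bash
python3 st.py
```

```text
28.15 [0.475  0.2138 0.1333] [ 2.41 -2.46  5.59] [-0.26 -0.48  0.18] [ 2.2850e-01  7.0700e-02  2.0435e+00 -1.3000e-03  1.0257e+00  2.8840e-01] 0.14691996853798628
```

The stop is felt: torque is up to 0.18 Nm at tool y = −3.4°, which matches the notches. I'll let go.

step_arm:
  commands:
    - {"x":0,"y":0,"z":-0.3,"spin":0,"gripper":1}
    - {"x":0,"y":0,"z":0,"spin":0,"gripper":0.1}
    - {"x":0,"y":0,"z":0,"spin":0,"gripper":0}
    - {"x":0,"y":0,"z":0,"spin":0,"gripper":-0.1}
    - {"x":0,"y":0,"z":0,"spin":0,"gripper":-0.3}
    - {"x":0,"y":0,"z":0,"spin":0,"gripper":-0.5}
    - {"x":0,"y":0,"z":0,"spin":0,"gripper":-0.8}
    - {"x":0,"y":0,"z":0,"spin":0,"gripper":-1}
    - {"x":0,"y":0,"z":0,"spin":0,"gripper":-1}
    - {"x":0,"y":0,"z":0,"spin":0,"gripper":-1}

```text
time: 29.15
eef_pos: [0.4742, 0.2141, 0.1332]
tcp_rot: [0.728, 0.686, -0.0, -0.0]
contact_force: [-0.1, -0.7, -0.1]
opening: 1.002
finger_force: 0.0
```

step_arm:
  commands:
    - {"x":0,"y":0,"z":-5,"spin":0,"gripper":-1}
    - {"x":0,"y":0,"z":-15,"spin":0,"gripper":-1}
    - {"x":0,"y":0,"z":-25,"spin":0,"gripper":-1}
    - {"x":0,"y":0,"z":-30,"spin":0,"gripper":-1}
    - {"x":0,"y":0,"z":-30,"spin":0,"gripper":-1}
    - {"x":0,"y":0,"z":-20,"spin":0,"gripper":-1}
    - {"x":0,"y":-30,"z":0,"spin":0,"gripper":-1}
    - {"x":0,"y":-40,"z":0,"spin":0,"gripper":-1}
    - {"x":0,"y":0,"z":0,"spin":0,"gripper":-1}
    - {"x":0,"y":0,"z":0,"spin":0,"gripper":-1}

```text
time: 30.15
eef_pos: [0.4043, 0.2185, 0.2597]
tcp_rot: [0.728, 0.686, 0.001, 0.001]
contact_force: [1.2, 0.4, 0.5]
opening: 0.999
finger_force: 0.0
```

```bash
python3 st.py; python3 - <<'E'
from h import *
c=avg("scene",4); t=avg("top",4); P=pts(c); T=pts(t)
u=lambda i:cv2.resize(i,(400,400),interpolation=cv2.INTER_CUBIC)
save(np.hstack([u(c["color"][135:185,200:250]),u(t["color"][201:251,191:241])]),"done.png")
for n,Q in(("scene",P),("top",T)):
    near=np.hypot(Q[...,0]-.4745,Q[...,1]-.2138)<.04; q=Q[near&(Q[...,2]>.125)&(Q[...,2]<.16)]
    cc=cv2.kmeans(q[:,:2].astype(np.float32),2,None,(3,50,1e-6),5,cv2.KMEANS_PP_CENTERS)[2]
    d=cc[1]-cc[0]; print(n,len(q),cc.mean(0),np.linalg.norm(d),np.degrees(np.arctan2(d[1],d[0])),np.percentile(q[:,2],[90,97,100]))
E
```

```text
30.15 [0.4043 0.2185 0.2597] [1.24 0.39 0.51] [ 0.    -0.004  0.048] [ 2.7410e-01 -2.2060e-01  2.0707e+00 -2.0000e-04  1.2886e+00  3.3310e-01] 0.004425049846759066
scene 104 [0.4710545  0.21175465] 0.042935558 178.89236 [0.14864253 0.1500402  0.15077224]
top 50 [0.47560763 0.21101032] 0.04306767 178.62808 [0.15023554 0.15076453 0.15128907]
```

View pics/done.png

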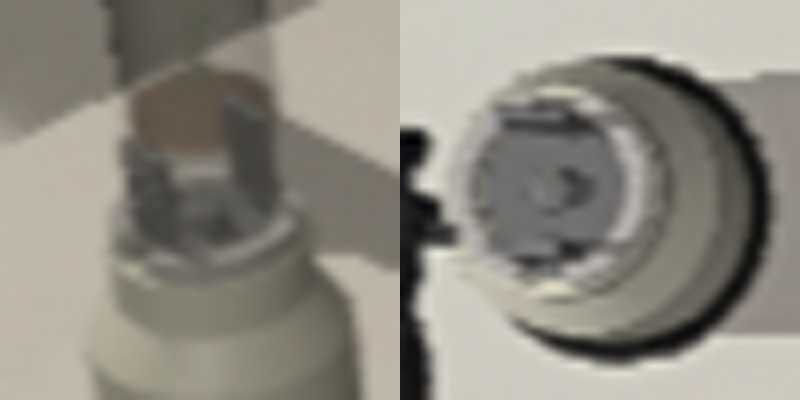

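The cap is seated in the ring with both tabs upright, seen at (150,190) and (250,150) on the left and (545,115) and (550,250) on the right. The tab spacing is 43 mm, the same as measured when free, and the tops are at 150 mm, as expected when seated. So the tabs are out in the notches.

```bash
python3 -c "
from plant import *
print(sign_off())"
```

```text
the job is handed in; nothing more can be done
None
```

The job is handed in: the grey cap is seated in the jar, turned clockwise about 1.25 rad to its stop and released, and the camera check shows both tabs sprung out into the notches; the judge returned no result.

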